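Eject the check standard from the photometer and stand it on the tray

ROBOT

A 6-joint arm with a two-finger parallel gripper is mounted at the origin on the work surface. World frame = base frame: x ahead of the robot, y to its left, z up, the work surface at z = 0. Lengths are in m, angles in rad, forces in N, time in s.
With the tool pointing down it reaches from about 0.4 to 0.825 m from the base axis. Payload 7 kg.
Tool frame: the origin (TCP) lies midway between the tips of the shut fingers; the grasp point (between the pads) lies 19 mm behind it; z points along the fingers, x is the direction in which the jaws open and shut, and the axes are right-handed (so a half turn about z gives the same grasp; the last joint's range is limited). The gripper opens to 88 mm and grips with 3 to 60 N. Pads are 19 mm wide; open, the fingers measure 130 mm over their backs; the gripper's body (78 mm by 193 mm) begins 47 mm behind the grasp point.
Start: joints at [-0.828, 0.359, 0.012, 0, -1.224, -0.288], TCP at [0.296, -0.606, 0.227] pointing down, gripper open.
Joint ranges: [-3.07, 3.07], [-1.43, 2.12], [-1.02, 1.25], [-3.03, 1.67], [-3.05, -0], [-3.03, 3.03]. Speed limits (rad/s): [2.39, 2.39, 3.01, 3.14, 3.14, 3.14].

INTERFACE

Orientations are given as [roll, pitch, yaw] about the fixed x, y, z axes, in that order (R = Rz(yaw) Ry(pitch) Rx(roll)).
In Python, from station import status, eyes, workorder gives the robot as it stands.
- The arm moves only by the shell command python3 -m jog 'ROWS' [OPENING] [FORCE]. ROWS is JSON, a list of rows, each a list of 6 numbers: the shift along the world's x, y, z in mm, then the turn, a rotation vector about the world's x, y, z in rad. A call has 1 to 12 rows; each row shifts and turns the pose as measured when the row begins; what a row does not reach is not made up. A row lasts 1/10 s, in which the tool goes at most 50 mm and 8.59 degrees, less where a joint would pass 70% of its speed; a pose out of reach is approached as far as the arm can. A call with a gripper value outside its range is refused whole. OPENING is the opening, from 0 (shut) to 1 (fully open), set as the call begins (- or left out, the last holds). The fingers move at their own pace and stop on an object; FORCE is the grip in N (left out, the last holds). Time passes only in rows, so rows that do not move let the fingers close. It gives the time, the measured TCP pose, the force and the opening at its end, in the units of the state.
- status.get_state(): the state, without advancing time (a new reading comes with each control period).
- eyes.grab_frame(name): name is "side" or "top" or "wrist"; returns the picture (420x560x3 uint8, blue, green, red); there is no depth.
- eyes.calibration(name): a dict with "camera_matrix" (3x3 intrinsics, pixels), "cam_to_world" (4x4, takes a point from camera to world coordinates); the wrist camera has in their place "hand_eye" (4x4, takes a point from camera to tool coordinates, whose origin is the TCP and whose axes are the tool frame's). Camera axes: x right, y up, looking along -z (the intrinsics and any distortion apply to the point x, -y, -z); pixel columns grow to the right and rows downward; lengths in m; the calibration is good to about 2 mm. A picture is of the moment at which its call begins: read the wrist's pose just before it. calibration takes no time and is no camera call.
- workorder.job_done(): hands the job in, once; it reports no verdict.
The state is a dict: "t": time; "q": joint angles; "qd": joint speeds; "joint_efforts": joint torques, N m; "eef_pos": TCP position; "ee_rot": TCP orientation; "force": force on the tool from outside, world axes, zero at the start; "moment": the same for the moment, N m; "width": finger opening in m.
Only numpy, scipy, OpenCV 4.12 (cv2) and the standard library are available. Lean on these libraries where they do the work, as an engineer would, in place of code of your own. Each camera call takes 0.05 s, during which the arm holds its last target. There are 200 camera calls.

TASK

The photometer check is finished. Pull its red-knobbed lift lever all the way over so that the ejector pushes the violet glass standard up out of the well, then take the raised standard, keep it upright and set it down gently, standing on the steel tray clear of the two standards already there. Then push the lever all the way back home so that the lift is down again, and leave everything else undisturbed.

Things in the scene. Friction and masses are not known exactly. Their poses are not given: they have to be found in the camera images.
- photometer: light-grey bench photometer, 250 (x) by 210 (y) by 90 mm tall, fixed on the bench. Origin: centre of its underside on the bench; its own -x side carries the sloping panel with display and keys and faces roughly towards the robot, z up. Behind the panel is the flat deck, 90 mm above the bench (own x from -45 to 125 mm). In the deck: a black-collared round sample well at own (x 45, y -50) mm, and a slot with the lift lever at own (x 35, y 55) mm.
- well_mouth (a point): centre of the well's mouth at deck height, axes as the photometer. The well is 30 mm across and 64 mm deep, with an ejector hole in its floor, through which a 12 mm steel pin rises when the lever is pulled.
- lever_pivot (a point): pivot of the lift lever, hidden 25 mm below the deck; axes as the photometer; the lever swings about the photometer's y axis.
- lever_knob (a point): centre of the red ball knob, 22 mm across, on an 8 mm steel rod, 85 mm from the pivot. At home it leans 0.5 rad towards the photometer's +x (its back); fully over it leans 0.5 rad towards -x (its panel). In both it is about 50 mm above the deck, upright midway 60 mm. The knob is 105 mm in y from the well's axis.
- lift_lever (a joint): angle of the lift lever: 0 at home (lift down; it may start up to 0.08 off), 1.0 rad pulled fully over towards the panel. It stays where it is left; moving it takes about 3 N at the knob. The ejector pin rises 32 mm over the whole swing, of which the first 4 mm (0.125 rad) are free travel before it meets the standard.
- violet_standard: the standard to be taken out: solid violet glass vial, 25 mm across, with a white screw cap 27 mm across and 15 mm tall with a violet dot; 62 mm tall in all, about 65 g. Origin: centre of its foot, z towards the cap. It starts sunk in the well, foot on the well's floor 64 mm below the deck and cap top 2 mm below the deck; with the lever fully over it is 28 mm higher and the cap stands 26 mm proud of the deck, all of the cap and 11 mm of glass showing.
- tray: stainless tray with round ends, fixed on the bench, 280 (own y) by 180 (own x) mm; origin: centre of its underside, z up. Flat floor 3 mm above the bench (straight middle 100 mm long in y, round ends of 80 mm radius centred at y +50 and -50 mm), rim 12 mm high.
- blue_standard: solid blue standard of the same shape and size, standing on the tray; origin: centre of its foot. Leave it alone.
- teal_standard: solid teal-green standard of the same shape and size, standing on the tray; origin: centre of its foot. Leave it alone.
- light_shield: loose black light-shield cap of the photometer on the bench, 60 mm across, 36 mm tall; origin: centre of its underside. Leave it alone.
- sample_jar: small closed glass jar with white cap on the bench, 54 mm across, 70 mm tall; origin: centre of its underside. Leave it alone.
There are look-alikes about, which are no part of the job. What is shaped like the violet_standard but pink or yellow is not meant.

How it is judged:
On the way, in this order (a step that is already met when the one before it is completed fails the run):
1. the lever is pulled over (beyond 0.85 rad) and the standard stands raised in the well by at least 22 mm, not yet held (value of joint lift_lever above 0.85 rad and z of violet_standard in the frame of photometer above 0.048 m and horizontal distance between violet_standard and well_mouth below 0.008 m and contact force between the fingers and violet_standard below 0.2 N), for 0.1 s.
2. the violet standard stands upright and released on the tray floor (z of violet_standard in the frame of tray below 0.006 m and x of violet_standard in the frame of tray between -0.08 and 0.08 m and y of violet_standard in the frame of tray between -0.13 and 0.13 m and angle between violet_standard's own z axis and vertical below 0.1 rad and linear speed of violet_standard below 0.03 m/s and contact force between the fingers and violet_standard below 0.1 N), for 0.2 s.
3. the lever is pushed back home (within 0.12 rad), so that the pin is below the well's floor (value of joint lift_lever below 0.12 rad), for 0.1 s.
At the end, for the whole second after the job is handed in: the violet standard stands upright (within 0.1 rad), at rest and released on the tray's floor, its axis more than 30 mm from those of the blue and teal standards, which still stand; the lift lever is back home within 0.12 rad (value of joint lift_lever below 0.12 rad and z of violet_standard in the frame of tray below 0.006 m and x of violet_standard in the frame of tray between -0.08 and 0.08 m and y of violet_standard in the frame of tray between -0.13 and 0.13 m and angle between each of violet_standard, blue_standard, teal_standard's own z axis and vertical below 0.1 rad and linear speed of violet_standard below 0.02 m/s and horizontal distance between violet_standard and blue_standard above 0.03 m and horizontal distance between violet_standard and teal_standard above 0.03 m); the robot touches nothing.
It fails at once if the violet standard is tipped by more than 0.5 rad (angle between violet_standard's own z axis and vertical above 0.5 rad).
It fails at once if the violet standard is dropped: it falls faster than 0.45 m/s (some 10 mm of free fall) while not held (contact force between the fingers and violet_standard below 0.05 N and linear speed of violet_standard above 0.45 m/s).
It fails at once if a standard already on the tray is shifted by more than 15 mm (distance of any of blue_standard, teal_standard from where it was at the start of the episode above 0.015 m).
It fails at once if the light shield or the jar is shifted by more than 15 mm (distance of any of light_shield, sample_jar from where it was at the start of the episode above 0.015 m).
It also fails if it takes over 67 s, if anything falls off the work surface, if the arm or the gripper's body presses on something with over 40 N, if the wrist force passes 120 N, or if a joint passes its speed limit or range.

## Working session

There is one attempt and no reset: what is moved stays moved. The work goes in short steps, Python scripts to look and compute and a shell command to move; the robot and the scene stay as the last step left them, time stands still between calls to the robot, and variables do not carry over. Pictures are saved under pics/ and viewed, about 8 in all and at most 12, crops included, and the job is handed in when it is done.

```bash
mkdir -p pics; ls
cat > h.py <<'E'
import numpy as np, cv2
from station import status, eyes, workorder
from scipy.spatial.transform import Rotation as R
def grab(n):
    s=status.get_state(); im=eyes.grab_frame(n); c=eyes.calibration(n)
    K=np.array(c["camera_matrix"])
    if "cam_to_world" in c: T=np.array(c["cam_to_world"])
    else:
        W=np.eye(4); W[:3,3]=s["eef_pos"]; W[:3,:3]=R.from_euler("xyz",s["ee_rot"]).as_matrix(); T=W@np.array(c["hand_eye"])
    return im,K,T
def ray(K,T,u,v):
    d=np.linalg.inv(K)@[u,v,1]; d=T[:3,:3]@[d[0],-d[1],-d[2]]; return T[:3,3],d/np.linalg.norm(d)
def onz(K,T,u,v,z):
    o,d=ray(K,T,u,v); return o+d*(z-o[2])/d[2]
def cross(a,b):
    (o1,d1),(o2,d2)=a,b; t=np.linalg.lstsq(np.c_[d1,-d2],o2-o1,rcond=None)[0]
    p,q=o1+t[0]*d1,o2+t[1]*d2; return (p+q)/2,np.linalg.norm(p-q)
def proj(K,T,p):
    c=T[:3,:3].T@(np.array(p)-T[:3,3]); u=K@[c[0],-c[1],-c[2]]; return u[:2]/u[2]
E
python3 - <<'E'
from h import *
print({k:np.round(v,3) for k,v in status.get_state().items()})
for n in("top","side"):
    im,K,T=grab(n); cv2.imwrite(f"pics/{n}0.png",im); print(n,K.round(1).tolist(),T.round(3).tolist(),[k for k in eyes.calibration(n)])
E
```

```text
pics
{'t': np.float64(0.0), 'q': array([-0.828,  0.359,  0.011, -0.   , -1.224, -0.288]), 'qd': array([-0.001, -0.001, -0.001, -0.002,  0.001, -0.001]), 'joint_efforts': array([-0.0000e+00, -5.8272e+01,  2.9306e+01,  6.9970e+00,  7.0000e-03,
       -0.0000e+00]), 'eef_pos': array([ 0.296, -0.606,  0.226]), 'ee_rot': array([-3.141e+00, -2.000e-03,  2.026e+00]), 'force': array([0.348, 0.158, 0.045]), 'moment': array([ 0.037, -0.02 ,  0.019]), 'width': np.float64(0.088)}
top [[432.7, 0.0, 277.6], [0.0, 432.7, 215.3], [0.0, 0.0, 1.0]] [[0.049, 0.976, -0.212, 0.415], [-0.999, 0.048, -0.009, -0.002], [0.002, 0.212, 0.977, 0.989], [0.0, 0.0, 0.0, 1.0]] ['camera_matrix', 'cam_to_world']
side [[537.7, 0.0, 277.7], [0.0, 537.7, 213.1], [0.0, 0.0, 1.0]] [[-0.688, 0.525, -0.501, 0.157], [-0.726, -0.512, 0.459, 0.427], [-0.016, 0.68, 0.733, 0.798], [0.0, 0.0, 0.0, 1.0]] ['camera_matrix', 'cam_to_world']
```

View pics/top0.png

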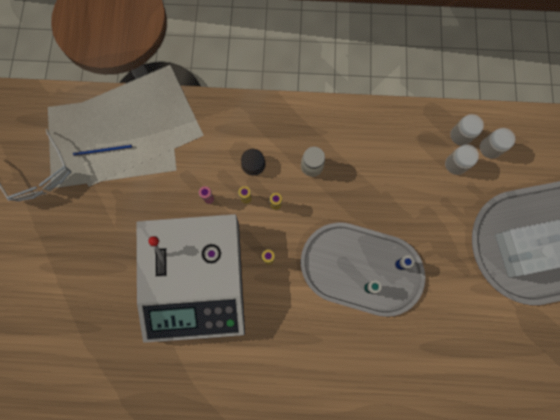

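View pics/side0.png

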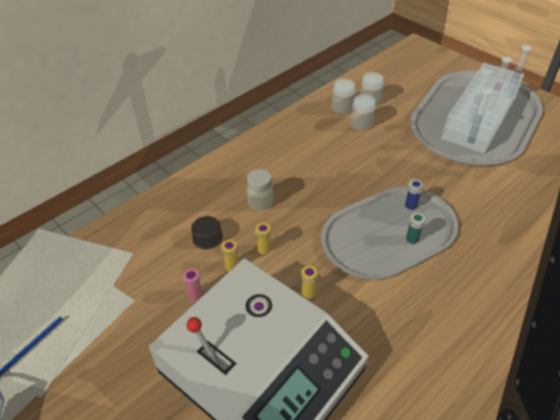

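Top view: the photometer covers about (137–243, 215–340). Its red knob is at (153,241), and the collared well with the violet dot is at (211,254). Tray at (363,268), blue at (407,262), teal at (375,287), shield at (253,161), jar at (314,160). The look-alikes are pink at (205,193) and yellow at (244,191), (276,198) and (268,256). The target is the one in the well, because only it is sunk in the collar.

Run:
```python
from h import *
D={}
for n in("top","side"):
    im,K,T=grab(n); hsv=cv2.cvtColor(im,cv2.COLOR_BGR2HSV); D[n]=(im,K,T,hsv)
def blobs(n,lo,hi,box,amin=4):
    im,K,T,h=D[n]; m=cv2.inRange(h,lo,hi); z=np.zeros_like(m); x0,y0,x1,y1=box; z[y0:y1,x0:x1]=m[y0:y1,x0:x1]
    k,l,s,c=cv2.connectedComponentsWithStats(z); return [(c[i].round(1).tolist(),int(s[i,4]),s[i,:4].tolist()) for i in range(1,k) if s[i,4]>=amin]
def P(n,uv,z): return onz(D[n][1],D[n][2],*uv,z).round(4)
kt=blobs("top",(0,150,80),(8,255,255),(140,225,170,255)); ks=blobs("side",(0,150,80),(8,255,255),(180,310,210,340))
print("knob",kt,ks); 
p,e=cross(ray(*D["top"][1:3],*kt[0][0]),ray(*D["side"][1:3],*ks[0][0])); print(p,e)
vt=blobs("top",(125,60,40),(165,255,255),(200,242,224,266)); vs=blobs("side",(125,60,40),(165,255,255),(243,290,277,322))
print("dot",vt,vs); p,e=cross(ray(*D["top"][1:3],*vt[0][0]),ray(*D["side"][1:3],*vs[0][0])); print(p,e,P("top",vt[0][0],.088),P("side",vs[0][0],.088))
# deck mask in top
im,K,T,h=D["top"]; m=cv2.inRange(h,(0,0,110),(180,45,255)); z=np.zeros_like(m); z[205:350,125:250]=m[205:350,125:250]
z=cv2.morphologyEx(z,cv2.MORPH_OPEN,np.ones((3,3)));c=max(cv2.findContours(z,0,2)[0],key=cv2.contourArea)
pts=np.array([P("top",q[0],.09)[:2] for q in c]); r=cv2.minAreaRect((pts*1000).astype(np.float32)); print("rect",r, cv2.boxPoints(r).round(0).tolist())
for n,b in(("top",(360,240,420,300)),("side",(400,170,430,250))):
  for col,lo,hi in(("blue",(112,120,30),(128,255,255)),("teal",(75,100,30),(98,255,255))): print(n,col,[(x,P(n,x[0],.065)) for x in blobs(n,lo,hi,b)])
crop=lambda n,x0,y0,x1,y1:cv2.resize(D[n][0][y0:y1,x0:x1],(400,400),interpolation=cv2.INTER_CUBIC)
cv2.imwrite("pics/crop.png",np.hstack([crop("top",130,190,250,310),crop("side",150,230,290,370)]))
```

```text
knob [([153.0, 240.6], 61, [149, 237, 9, 8])] [([193.4, 324.4], 144, [187, 318, 14, 14])]
[0.5339231  0.24806217 0.14386026] 0.003278492141069713
dot [([211.1, 253.5], 35, [208, 251, 7, 6])] [([258.5, 305.9], 53, [254, 303, 10, 7])]
[0.52063805 0.1403121  0.08983575] 0.0028018561711340086 [0.522  0.1414 0.088 ] [0.5203 0.1389 0.088 ]
rect ((472.8300476074219, 184.71002197265625), (247.2136688232422, 210.87144470214844), 7.125025749206543) [[337.0, 274.0], [363.0, 65.0], [609.0, 95.0], [582.0, 305.0]]
top blue [(([407.5, 261.1], 17, [405, 259, 6, 5]), array([ 0.5291, -0.2755,  0.065 ])), (([397.9, 264.8], 19, [396, 261, 6, 8]), array([ 0.5202, -0.255 ,  0.065 ]))]
top teal [(([365.7, 287.3], 9, [365, 285, 2, 6]), array([ 0.4694, -0.1866,  0.065 ])), (([374.7, 286.0], 24, [372, 284, 6, 5]), array([ 0.473 , -0.2055,  0.065 ]))]
side blue [(([416.0, 183.4], 13, [414, 182, 5, 4]), array([ 0.5269, -0.2791,  0.065 ])), (([411.5, 200.6], 118, [407, 194, 11, 15]), array([ 0.5046, -0.2351,  0.065 ]))]
side teal [(([417.4, 217.4], 20, [415, 216, 6, 4]), array([ 0.4709, -0.2081,  0.065 ])), (([412.8, 235.1], 125, [408, 228, 12, 15]), array([ 0.4509, -0.1676,  0.065 ]))]
```

View pics/crop.png

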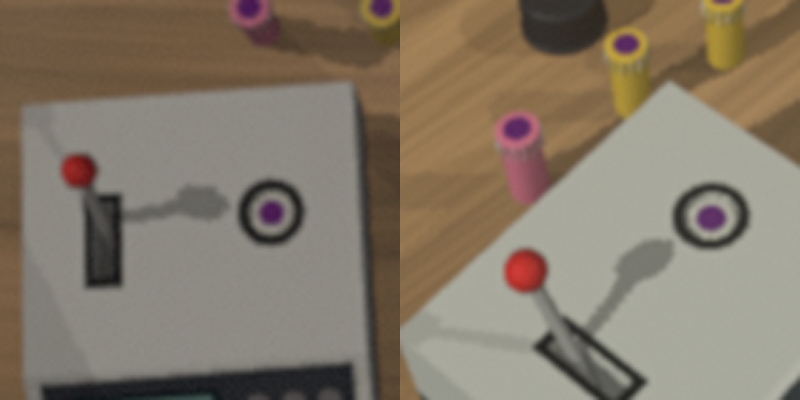

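The crop confirms it: the violet target is the dot inside the black collar, and the red knob is home, leaning back. The pink and yellow ones stand outside on the bench. I get yaw of about 0.12 rad, well at (0.521, 0.140) and knob at (0.534, 0.248, 0.144), which matches the 105 mm spacing. The lever is then at about 0.06. My plan is to straddle the knob with the jaws along the photometer's x.

```bash
python3 -m jog '[[13,47,0,0,0,0.069],[13,47,0,0,0,0.069],[13,47,0,0,0,0.069],[13,47,0,0,0,0.069],[13,47,0,0,0,0.069],[13,47,0,0,0,0.069],[13,47,0,0,0,0.069],[13,47,0,0,0,0.069],[13,47,0,0,0,0.069]]' 0.5
python3 -m jog '[[13,47,0,0,0,0.069],[13,47,0,0,0,0.069],[13,47,0,0,0,0.069],[13,47,0,0,0,0.069],[13,47,0,0,0,0.069],[13,47,0,0,0,0.069],[13,47,0,0,0,0.069],[13,47,0,0,0,0.069],[13,47,0,0,0,0.069],[0,0,0,0,0,0]]'
```

```text
t: 1.1
eef_pos: [0.411, -0.1751, 0.222]
ee_rot: [-3.14, -0.004, 2.661]
force: [1.6, -0.2, -0.3]
width: 0.0439
t: 2.1
eef_pos: [0.5271, 0.2649, 0.2235]
ee_rot: [3.139, 0.002, -2.966]
force: [-0.7, -1.8, -0.5]
width: 0.044
```

```bash
python3 -m jog '[[6,-17,0,0,0,-0.053],[0,0,0,0,0,0],[0,0,0,0,0,0]]'
python3 - <<'E'
from h import *
im,K,T=grab("wrist"); cv2.imwrite("pics/w1.png",im)
s=status.get_state(); print(np.round(s["eef_pos"],4),np.round(s["ee_rot"],3))
h=cv2.cvtColor(im,cv2.COLOR_BGR2HSV); m=cv2.inRange(h,(0,150,60),(8,255,255))|cv2.inRange(h,(174,150,60),(180,255,255))
k,l,st,c=cv2.connectedComponentsWithStats(m)
for i in range(1,k):
    if st[i,4]>100: print("red",c[i],st[i],onz(K,T,*c[i],.143))
print("proj knob",proj(K,T,[.534,.248,.143]),"well",proj(K,T,[.521,.140,.088]),"tip",proj(K,T,s["eef_pos"]))
E
```

```text
t: 2.4
eef_pos: [0.5328, 0.2473, 0.2221]
ee_rot: [3.14, -0.001, -3.022]
force: [-1.4, 0.3, -0.2]
width: 0.044
[0.5328 0.2471 0.2222] [ 3.140e+00 -1.000e-03 -3.022e+00]
red [276.05578512 219.18801653] [264 207  25  25 484] [0.53383363 0.24603543 0.143     ]
proj knob [275.58609823 221.37576653] well [303.20674446  96.54500617] tip [277.32930527 258.59467214]
```

View pics/w1.png

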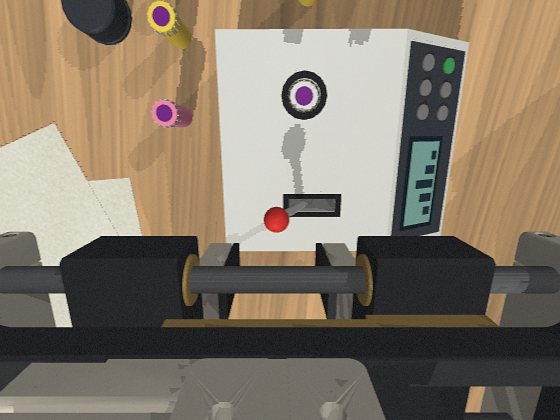

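The wrist view shows the knob at (276,219) between the fingers' planes, and the slot level with the jaw axis, so the yaw is right. The well is at (304,95), as predicted. Going down to straddle the knob.

```bash
python3 -m jog '[[1,-1,-30,0,0,0],[0,0,-30,0,0,0],[0,0,-20,0,0,0],[0,0,-12,0,0,0],[0,0,0,0,0,0],[0,0,0,0,0,0]]'
```

```text
t: 3.05
eef_pos: [0.535, 0.2425, 0.1315]
ee_rot: [3.137, 0.006, -3.027]
force: [0.0, -0.7, 1.3]
width: 0.0436
```

```bash
python3 -m jog '[[0,3,0,0,0,0.006],[-10,-1,0,0,0,0],[-10,-1,1,0,0,0],[-10,-1,1,0,0,0],[-10,-1,1,0,0,0],[-10,-1,0,0,0,0],[-10,-1,-1,0,0,0],[-10,-1,-1,0,0,0],[0,0,0,0,0,0]]'
```

```text
t: 3.95
eef_pos: [0.467, 0.2419, 0.1431]
ee_rot: [3.128, 0.027, -3.017]
force: [0.8, -0.8, 0.3]
width: 0.0441
```

```bash
python3 -m jog '[[0,0,-6,-0.013,0.027,0],[0,0,-6,0,0,0],[-6,-1,0,0,0,0],[-6,-1,0,0,0,0],[-5,0,0,0,0,0],[0,0,0,0,0,0],[0,0,0,0,0,0]]'
python3 - <<'E'
from h import *
im,K,T=grab("side"); cv2.imwrite("pics/s2.png",cv2.resize(im[200:400,120:400],(784,560),interpolation=cv2.INTER_CUBIC))
E
```

```text
t: 4.65
eef_pos: [0.4478, 0.24, 0.1276]
ee_rot: [3.14, -0.007, -3.017]
force: [3.6, 0.7, -2.2]
width: 0.0438
```

View pics/s2.png

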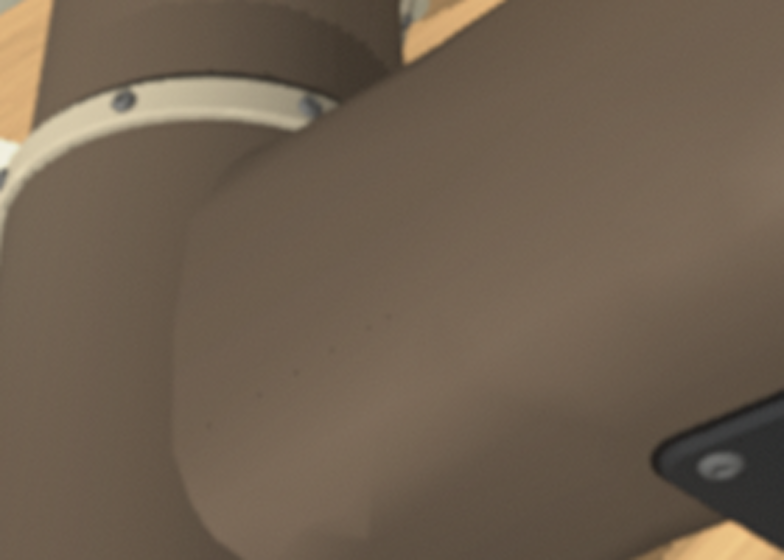

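The arm blocks the side view. I'll nudge on until the end stop shows in the force reading.

```bash
python3 -m jog '[[-3,0,1,0,0,0],[-3,0,0,0,0,0],[0,0,0,0,0,0]]'; python3 -m jog '[[-2,0,0,0,0,0],[-2,0,0,0,0,0],[0,0,0,0,0,0]]'
```

```text
t: 5.0
eef_pos: [0.4457, 0.2404, 0.129]
ee_rot: [3.139, 0.0, -3.017]
force: [3.0, 0.4, -2.1]
width: 0.0439
t: 5.3
eef_pos: [0.4458, 0.2406, 0.1291]
ee_rot: [3.139, 0.007, -3.017]
force: [2.7, 1.2, -2.4]
width: 0.0436
```

```bash
python3 -m jog '[[-8,-1,0,0,-0.005,0],[-8,-1,0,0,0,0]]';  python3 -m jog '[[10,1,0,0,0,0],[0,0,0,0,0,0]]'; python3 -m jog '[[0,0,30,0,0,0],[0,0,40,0,0,0],[0,0,10,0,0,0],[0,0,0,0,0,0]]'
python3 - <<'E'
from h import *
im,K,T=grab("wrist"); cv2.imwrite("pics/w2.png",im)
s=status.get_state(); print(np.round(s["eef_pos"],4),np.round(s["ee_rot"],3))
h=cv2.cvtColor(im,cv2.COLOR_BGR2HSV); m=cv2.inRange(h,(0,150,60),(8,255,255))|cv2.inRange(h,(174,150,60),(180,255,255))
k,l,st,c=cv2.connectedComponentsWithStats(m)
for i in range(1,k):
    if st[i,4]>100: print("red",c[i],st[i],onz(K,T,*c[i],.14))
m=cv2.inRange(h,(125,60,40),(165,255,255));k,l,st,c=cv2.connectedComponentsWithStats(m)
for i in range(1,k):
    if st[i,4]>60: print("violet",c[i],st[i],onz(K,T,*c[i],.116),onz(K,T,*c[i],.088))
E
```

```text
t: 5.5
eef_pos: [0.4424, 0.2409, 0.1292]
ee_rot: [3.138, 0.033, -3.014]
force: [63.9, -9.1, -49.8]
width: 0.0478
t: 5.7
eef_pos: [0.4533, 0.2402, 0.1283]
ee_rot: [3.141, 0.033, -3.016]
force: [-0.1, -0.0, -0.3]
width: 0.0441
t: 6.1
eef_pos: [0.449, 0.237, 0.2091]
ee_rot: [-3.138, 0.024, -3.018]
force: [-0.6, 0.2, -0.9]
width: 0.0438
[0.449  0.237  0.2086] [-3.138  0.024 -3.018]
red [268.85009488 222.96394687] [257 210  25  27 527] [0.45750338 0.23677318 0.14      ]
violet [71.91143911 12.70110701] [ 64   3  17  20 271] [0.62724031 0.09669433 0.116     ] [0.64657861 0.08871293 0.088     ]
violet [206.58823529  89.47619048] [197  79  20  22 357] [0.52076428 0.13900723 0.116     ] [0.52822741 0.13574494 0.088     ]
violet [225.35555556 101.20740741] [213  87  19  25 135] [0.50497488 0.14604353 0.116     ] [0.51067704 0.14356599 0.088     ]
violet [ 81.2991453  112.26923077] [ 73 104  17  18 234] [0.62352059 0.16910261 0.116     ] [0.64244403 0.16919683 0.088     ]
```

View pics/w2.png

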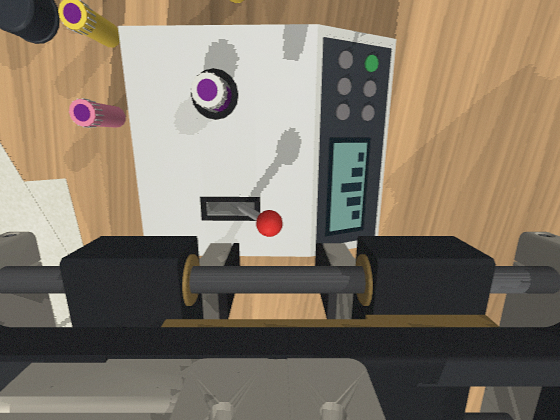

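The lever is fully over: knob at (269,223), x=0.4575, which matches the value computed for the stop. The standard stands raised, its dot at (207,90) casting to (0.521, 0.139) at cap height, right over the well. Next I'll go above it.

```bash
python3 -m jog '[[18,-24,0,0.003,0.024,0],[18,-24,0,0,0,0],[18,-24,0,0,0,0],[18,-25,0,0,0,0],[0,0,0,0,0,0],[0,0,0,0,0,0]]' 0.6
python3 - <<'E'
from h import *
im,K,T=grab("wrist")
s=status.get_state(); print(np.round(s["eef_pos"],4),np.round(s["ee_rot"],3))
h=cv2.cvtColor(im,cv2.COLOR_BGR2HSV)
m=cv2.inRange(h,(125,60,40),(165,255,255));k,l,st,c=cv2.connectedComponentsWithStats(m)
for i in range(1,k):
    if st[i,4]>60: print("violet",c[i],st[i],onz(K,T,*c[i],.116))
E
```

```text
t: 6.75
eef_pos: [0.5172, 0.1355, 0.2009]
ee_rot: [-3.141, -0.012, -3.016]
force: [-0.5, 0.4, -0.7]
width: 0.0527
[0.5169 0.1357 0.2008] [-3.141 -0.012 -3.015]
violet [145.36330935  55.67625899] [137  46  18  20 278] [0.63018627 0.02102705 0.116     ]
violet [281.95256917  86.64822134] [274  78  17  19 253] [0.5257424  0.02937223 0.116     ]
violet [132.47555556 133.04888889] [125 125  16  17 225] [0.63976088 0.07862279 0.116     ]
violet [271.95283019 202.76415094] [260 199  24  10 106] [0.52231813 0.12165308 0.116     ]
violet [136.87254902 219.54411765] [129 212  17  16 204] [0.63607581 0.15059285 0.116     ]
violet [271.23021583 222.17985612] [262 213  19  19 278] [0.52085534 0.13889916 0.116     ]
```

```bash
python3 -m jog '[[4,3,0,0,-0.012,0],[0,0,-25,0,0,0],[0,0,-25,0,0,0],[0,0,-15,0,0,0],[0,0,0,0,0,0],[0,0,0,0,0,0]]'
```

```text
t: 7.4
eef_pos: [0.5195, 0.1437, 0.1341]
ee_rot: [-3.14, 0.004, -3.009]
force: [0.3, -0.6, 1.0]
width: 0.0527
```

```bash
python3 -m jog '[[1,-4,0,0,0.004,-0.006],[0,0,0,0,0,0],[0,0,-12,0,0,0],[0,0,-12,0,0,0],[0,0,-8,0,0,0],[0,0,0,0,0,0],[0,0,0,0,0,0]]'
```

```text
t: 8.1
eef_pos: [0.5215, 0.1406, 0.1017]
ee_rot: [3.141, 0.003, -3.014]
force: [-0.1, -1.6, -0.9]
width: 0.0523
```

```bash
python3 -m jog '[[0,-1,-4,0,0,0],[0,0,0,0,0,0],[0,0,0,0,0,0]]'; python3 -m jog '[[0,0,0,0,0,0],[0,0,0,0,0,0],[0,0,0,0,0,0],[0,0,0,0,0,0],[0,0,0,0,0,0],[0,0,0,0,0,0],[0,0,0,0,0,0],[0,0,0,0,0,0]]' 0.15 15
```

```text
t: 8.4
eef_pos: [0.5217, 0.1396, 0.0976]
ee_rot: [3.141, 0.003, -3.014]
force: [0.4, 0.5, 0.2]
width: 0.0524
t: 9.2
eef_pos: [0.5221, 0.1398, 0.0982]
ee_rot: [3.14, 0.005, -3.014]
force: [0.4, 0.4, -0.6]
width: 0.0266
```

The grip width of 26.6 mm matches the 27 mm cap. Lifting.

```bash
python3 -m jog '[[0,0,8,0,0,0],[0,0,12,0,0,0],[0,0,14,0,0,0],[0,0,14,0,0,0],[0,0,14,0,0,0],[0,0,14,0,0,0],[0,0,14,0,0,0],[0,0,10,0,0,0],[0,0,0,0,0,0],[0,0,0,0,0,0]]'
python3 - <<'E'
from h import *
s=status.get_state(); print(np.round(s["eef_pos"],4),np.round(s["ee_rot"],3),s["width"])
im,K,T=grab("top"); cv2.imwrite("pics/t3.png",cv2.resize(im[190:330,270:450],(800,622))[:600])
for q in((302,265),(425,275),(363,268),(345,225),(385,314),(330,258),(335,262)): print(q,onz(K,T,*q,.008).round(3))
# tray outline from grey mask
E
```

```text
t: 10.2
eef_pos: [0.522, 0.1396, 0.2098]
ee_rot: [3.138, 0.009, -3.014]
force: [-0.4, 0.1, -1.2]
width: 0.0264
[0.522  0.1396 0.2098] [ 3.138  0.009 -3.014] 0.026378565684118754
(302, 265) [ 0.516 -0.054  0.008]
(425, 275) [ 0.507 -0.331  0.008]
(363, 268) [ 0.516 -0.192  0.008]
(345, 225) [ 0.613 -0.149  0.008]
(385, 314) [ 0.416 -0.241  0.008]
(330, 258) [ 0.535 -0.117  0.008]
(335, 262) [ 0.526 -0.128  0.008]
```

View pics/t3.png

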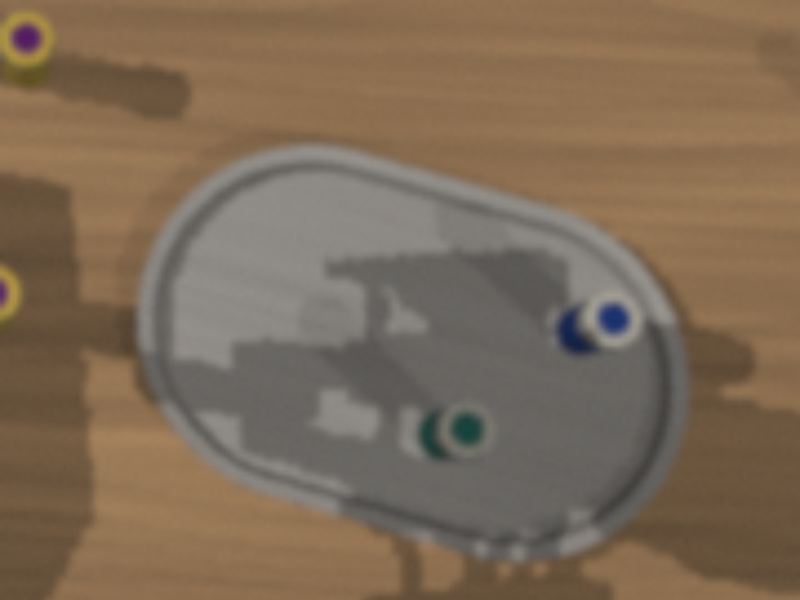

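The tray spans crop (140–688, 145–562), with blue at (613,320) and teal at (465,430). Its left half is free. I'll aim for about crop (300,320), which is (0.526, -0.132) and 90 mm from teal.

```bash
python3 -m jog '[[0,-15,0,0,0,0],[0,-25,0,0,0,0],[0,-25,0,0,0,0],[0,-28,0,0,0,0],[1,-28,0,0,0,0],[1,-28,0,0,0,0],[1,-28,0,0,0,0],[0,-28,0,0,0,0],[0,-25,0,0,0,0],[0,-15,0,0,0,0],[0,0,0,0,0,0],[0,0,0,0,0,0]]'
```

```text
t: 11.45
eef_pos: [0.5166, -0.1217, 0.2003]
ee_rot: [3.14, -0.009, -3.015]
force: [-0.0, 1.4, -1.3]
width: 0.0264
```

```bash
python3 -m jog '[[3,-4,-15,0,-0.009,0],[3,-4,-20,0,0,0],[0,0,-20,0,0,0],[0,0,-20,0,0,0],[0,0,-20,0,0,0],[0,0,-15,0,0,0],[0,0,-10,0,0,0],[0,0,0,0,0,0],[0,0,0,0,0,0]]'
```

```text
t: 12.35
eef_pos: [0.5218, -0.1259, 0.0753]
ee_rot: [3.141, -0.001, -3.009]
force: [-0.0, 0.5, -0.4]
width: 0.0266
```

```bash
python3 -m jog '[[0,0,-8,0,0,0],[0,0,-6,0,0,0],[0,0,-5,0,0,0],[0,0,-3,0,0,0],[0,0,0,0,0,0],[0,0,0,0,0,0]]'
```

```text
t: 12.95
eef_pos: [0.5233, -0.1256, 0.0536]
ee_rot: [-3.141, 0.003, -3.008]
force: [-0.1, 0.4, -1.1]
width: 0.0265
```

```bash
python3 -m jog '[[0,0,-3,0,0,0],[0,0,-1.5,0,0,0],[0,0,0,0,0,0],[0,0,0,0,0,0]]'; python3 -m jog '[[0,0,-1.5,0,0,0],[0,0,0,0,0,0]]'; python3 -m jog '[[0,0,-1.5,0,0,0],[0,0,0,0,0,0]]'
```

```text
t: 13.35
eef_pos: [0.5236, -0.1257, 0.0491]
ee_rot: [-3.141, 0.004, -3.008]
force: [-0.9, -0.3, -0.5]
width: 0.0265
t: 13.55
eef_pos: [0.5237, -0.1257, 0.0476]
ee_rot: [-3.141, 0.004, -3.008]
force: [0.8, 0.2, -0.9]
width: 0.0263
t: 13.75
eef_pos: [0.5243, -0.126, 0.0475]
ee_rot: [-3.14, 0.005, -3.007]
force: [-0.5, 0.5, -0.9]
width: 0.0263
```

```bash
python3 -m jog '[[0,0,-2.5,0,0,0],[0,0,0,0,0,0]]'
```

```text
t: 13.95
eef_pos: [0.5253, -0.1266, 0.0472]
ee_rot: [-3.139, 0.007, -3.006]
force: [-1.0, -0.1, -1.3]
width: 0.0264
```

The height holds at 0.047 as predicted, so the foot is on the floor. Releasing, then rising.

```bash
python3 -m jog '[[0,0,0,0,0,0],[0,0,0,0,0,0],[0,0,0,0,0,0],[0,0,0,0,0,0],[0,0,0,0,0,0]]' 0.6; python3 -m jog '[[0,0,10,0,0,0],[0,0,20,0,0,0],[0,0,30,0,0,0],[0,0,40,0,0,0],[0,0,40,0,0,0],[0,0,20,0,0,0],[0,0,0,0,0,0]]' 0.5
python3 - <<'E'
from h import *
im,K,T=grab("wrist"); cv2.imwrite("pics/w4.png",im)
h=cv2.cvtColor(im,cv2.COLOR_BGR2HSV)
m=cv2.inRange(h,(125,60,40),(165,255,255));k,l,st,c=cv2.connectedComponentsWithStats(m)
for i in range(1,k):
    if st[i,4]>60: print("violet",c[i],st[i],onz(K,T,*c[i],.065))
E
```

```text
t: 14.45
eef_pos: [0.5256, -0.1264, 0.0468]
ee_rot: [-3.139, 0.008, -3.006]
force: [-1.3, 0.0, -0.4]
width: 0.0516
t: 15.15
eef_pos: [0.5234, -0.127, 0.2164]
ee_rot: [-3.138, 0.006, -3.006]
force: [0.3, 0.1, 0.2]
width: 0.0438
violet [277.8125 186.5   ] [269 183  18   9  80] [ 0.52587408 -0.14450348  0.065     ]
violet [277.03932584 202.08988764] [270 195  15  15 178] [ 0.52438633 -0.1274337   0.065     ]
violet [259.9047619  315.92063492] [254 313  13   6  63] [0.5259075  0.01515705 0.065     ]
```

View pics/w4.png

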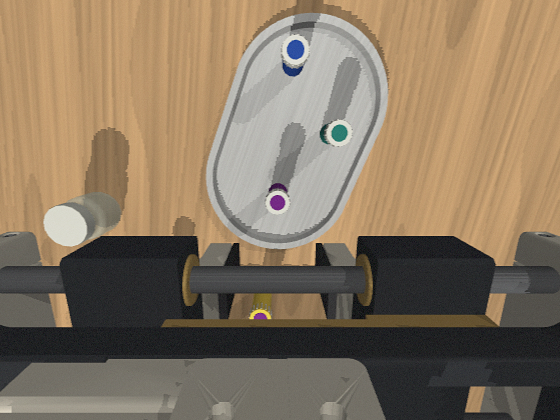

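The violet standard stands upright on the tray at (277,202), which is (0.524, -0.127). Blue (295,50) and teal (339,133) are still standing. Back to the lever, knob at (0.4575, 0.237).

```bash
python3 -m jog '[[-8,40,0,0,0,0],[-8,45,0,0,0,0],[-8,45,0,0,0,0],[-8,45,0,0,0,0],[-8,45,0,0,0,0],[-8,45,0,0,0,0],[-8,45,0,0,0,0],[-8,40,0,0,0,0],[0,0,0,0,0,0],[0,0,0,0,0,0]]'
```

```text
t: 16.2
eef_pos: [0.4486, 0.2325, 0.2071]
ee_rot: [-3.134, -0.008, -3.011]
force: [-0.2, -1.2, 0.1]
width: 0.0438
```

```bash
python3 -m jog '[[8,5,0,0.007,-0.008,-0.006],[0,0,0,0,0,0],[0,0,-20,0,0,0],[0,0,-20,0,0,0],[0,0,0,0,0,0],[0,0,0,0,0,0]]'
```

```text
t: 16.8
eef_pos: [0.4589, 0.2327, 0.1658]
ee_rot: [-3.139, 0.001, -3.025]
force: [-0.1, -0.4, -0.0]
width: 0.044
```

```bash
python3 -m jog '[[0,4,0,0,0,0.006],[0,0,0,0,0,0],[0,0,-15,0,0,0],[0,0,-15,0,0,0],[0,0,-5,0,0,0],[0,0,0,0,0,0]]'
```

```text
t: 17.4
eef_pos: [0.4617, 0.2383, 0.1351]
ee_rot: [3.139, 0.008, -3.019]
force: [-0.2, 0.6, 1.4]
width: 0.0439
```

```bash
python3 -m jog '[[10,1,-2,0,0,0],[10,1,0,0,0,0],[10,1,0,0,0,0],[10,1,0,0,0,0],[10,1,0,0,0,0],[10,1,0,0,0,0],[0,0,0,0,0,0]]'
```

```text
t: 18.1
eef_pos: [0.5263, 0.2449, 0.136]
ee_rot: [3.139, 0.008, -3.018]
force: [0.2, -0.1, -1.2]
width: 0.0438
```

```bash
python3 -m jog '[[7,1,-3,0,0,0],[7,1,-2,0,0,0],[5,0,-1,0,0,0],[0,0,0,0,0,0]]'; python3 -m jog '[[4,0,0,0,0,0],[4,0,0,0,0,0],[0,0,0,0,0,0]]'
```

```text
t: 18.5
eef_pos: [0.5469, 0.2471, 0.1289]
ee_rot: [3.139, 0.007, -3.018]
force: [-1.1, -0.0, 0.3]
width: 0.0438
t: 18.8
eef_pos: [0.5496, 0.2466, 0.1277]
ee_rot: [3.14, -0.003, -3.019]
force: [-0.9, 0.4, 0.3]
width: 0.0443
```

```bash
python3 -m jog '[[6,1,0,0,0,0],[0,0,0,0,0,0]]'; python3 -m jog '[[-9,-1,0,0,0,0],[0,0,0,0,0,0]]';  python3 -m jog '[[0,0,30,0,0,0],[0,0,40,0,0,0],[0,0,20,0,0,0],[0,0,0,0,0,0],[0,0,0,0,0,0]]'
python3 - <<'E'
from h import *
im,K,T=grab("wrist"); cv2.imwrite("pics/w5.png",im)
h=cv2.cvtColor(im,cv2.COLOR_BGR2HSV); m=cv2.inRange(h,(0,150,60),(8,255,255))|cv2.inRange(h,(174,150,60),(180,255,255))
k,l,st,c=cv2.connectedComponentsWithStats(m)
for i in range(1,k):
    if st[i,4]>100: print("red",c[i],st[i],onz(K,T,*c[i],.14))
E
```

```text
t: 19.0
eef_pos: [0.5495, 0.2461, 0.127]
ee_rot: [-3.141, -0.014, -3.019]
force: [0.6, 0.9, -0.1]
width: 0.0442
t: 19.2
eef_pos: [0.5406, 0.2452, 0.1274]
ee_rot: [3.141, -0.012, -3.019]
force: [0.6, -0.5, 1.0]
width: 0.0438
t: 19.7
eef_pos: [0.5416, 0.2447, 0.221]
ee_rot: [-3.141, -0.008, -3.018]
force: [0.4, -0.9, -0.7]
width: 0.0439
red [279.65263158 222.94736842] [268 211  24  25 475] [0.53846104 0.24673876 0.14      ]
```

The knob is at (0.5385, 0.2467), exactly the computed home. A last numeric check on the tray, then I'll hand in.

Run:
```python
from h import *
im,K,T=grab("top"); h=cv2.cvtColor(im,cv2.COLOR_BGR2HSV)
for n,lo,hi in(("blue",(112,120,30),(128,255,255)),("teal",(75,100,30),(98,255,255)),("violet",(129,60,40),(165,255,255))):
    m=cv2.inRange(h,lo,hi); m[:240]=0; m[300:]=0; m[:,:315]=0; m[:,425:]=0
    k,l,st,c=cv2.connectedComponentsWithStats(m); print(n,[(c[i].round(1),st[i,4],onz(K,T,*c[i],.065).round(3)) for i in range(1,k) if st[i,4]>8])
print(workorder.job_done(), status.get_state()["t"])
```

```text
blue [(array([407.6, 261.4]), np.int32(16), array([ 0.529, -0.276,  0.065])), (array([398. , 264.9]), np.int32(20), array([ 0.52 , -0.255,  0.065]))]
teal [(array([365.8, 287.8]), np.int32(13), array([ 0.468, -0.187,  0.065])), (array([374.7, 286. ]), np.int32(24), array([ 0.473, -0.206,  0.065]))]
violet [(array([336.9, 259.3]), np.int32(33), array([ 0.526, -0.125,  0.065])), (array([330.2, 263.8]), np.int32(13), array([ 0.515, -0.111,  0.065]))]
the job is handed in; nothing more can be done
the job is handed in; nothing more can be done
```

The job is done and handed in at about 20 s of robot time, but no verdict was reported. I pulled the lever over to its stop, lifted the raised violet standard out by its cap and stood it on the free end of the tray. Then I released it and pushed the lever back home.

**Last checks:**
- **Lever:** the knob measured (0.5385, 0.2467), which is where it should be at home.
- **Violet standard:** it stands on the tray at about (0.525, -0.126), some 95 mm from teal and 150 mm from blue.
- **Blue and teal:** both read within about 1 mm of where they started.

**Odd or unchecked:**
- **Force at the stop:** one nudge against the fully-over stop read about 64 N in x (81 N in all), below the 120 N wrist limit. The 40 N limit covers the arm and gripper body, and I take this load to have been on the fingers.
- **Set-down:** the force reading barely changed as the foot touched the tray. I judged contact from the height stopping at the predicted value.
- **Side camera:** the arm blocked it during the pull, so I checked the lever with the wrist camera instead.
- **Shield and jar:** I did not re-measure them at the end; the arm only worked well clear of them.

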